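# Sweep the offcuts into the scrap bin

## Task

Clear the cutting-off stand: sweep the three dark wooden offcuts across its top and over the edge into the red scrap bin with the fingers, without picking up or lifting any of them. Put none in the blue bin of finished handles, and leave the finished pale knob standing where it is on the stand; do not disturb the bottle or the wax tin on the bench either.

Things in the scene. Friction and masses are not known exactly. Their poses are not given: they have to be found in the camera images.
- stand: low fixed stand, flat grey top 280 (x) x 220 (y) mm, 60 mm above its origin (centre of the underside, on the bench). Along the two x ends run aluminium fences, tops 12 mm above the grey top, 260 mm clear between them; the two y ends (y = -110, +110 mm) are open edges, each with a bin beyond. Turned up to 0.3 rad either way
- scrap_bin: the RED scrap bin, empty: open steel bin, 280 (x) x 110 (y) x 56 mm high, walls and floor 4 mm. Fixed on the bench, long side against one open (y) end of the stand, 2 mm gap, rim 4 mm below the stand's top, so what is pushed over that edge drops in. Either bin may be at either end. Origin: centre of the underside; axes as the stand's
- keep_bin: the BLUE bin, with three finished wooden handles fixed in it: open steel bin, 280 (x) x 110 (y) x 56 mm high, walls and floor 4 mm. Fixed on the bench, long side against one open (y) end of the stand, 2 mm gap, rim 4 mm below the stand's top, so what is pushed over that edge drops in. Either bin may be at either end. Origin: centre of the underside; axes as the stand's
- block: dark wooden offcut, block 34 x 28 x 24 mm high, about 20 g, lying loose on the stand's top; origin at its centre. The offcuts and the knob stand one to a lane, in any order, in four lanes along the stand's y, 62 mm apart (at x = -93, -31, 31, 93 mm on the stand), each within 45 mm of mid-length
- disc: dark wooden offcut, round disc 34 mm in diameter, 24 mm high, lying flat and loose on the stand's top; origin at its centre (12 mm above the top). About 18 g
- stub: dark wooden offcut, square stub 28 x 28 x 30 mm high with a small grey dot on top, standing loose on the stand's top; origin at its centre (15 mm above the top). About 22 g
- knob: finished turned knob of pale wood with a brass collar, 37 mm in diameter at the widest, 56 mm high, 60 g, standing loose on the stand's top among the offcuts; to be left alone. Origin: centre of its underside
- bottle: white bottle with a green label, 60 mm in diameter, 140 mm high, standing loose on the bench beyond one of the bins, 290 to 330 mm from the stand's middle; to be left alone. Origin: centre of its underside
- wax: round steel wax tin with a yellow lid, 70 mm in diameter, 38 mm high, standing loose on the bench beyond the other bin, likewise 290 to 330 mm from the stand's middle; to be left alone. Origin: centre of its underside

How it is judged:
At the end, for the whole second after the job is handed in: All three offcuts lie at rest in the red bin (centres within its walls and below its rim); the knob stands upright within 15 mm, and the bottle and wax tin upright within 20 mm, of where they were (x of block in the frame of scrap_bin between -0.138 and 0.138 m and y of block in the frame of scrap_bin between -0.053 and 0.053 m and z of each of block, disc, stub in the frame of scrap_bin below 0.056 m and linear speed of each of block, disc, stub below 0.03 m/s and x of disc in the frame of scrap_bin between -0.138 and 0.138 m and y of disc in the frame of scrap_bin between -0.053 and 0.053 m and x of stub in the frame of scrap_bin between -0.138 and 0.138 m and y of stub in the frame of scrap_bin between -0.053 and 0.053 m and distance of knob from where it was at the start of the episode below 0.015 m and angle between each of knob, bottle, wax's own z axis and vertical below 0.2 rad and distance of each of bottle, wax from where it was at the start of the episode below 0.02 m); the robot touches nothing.
It fails at once if an offcut is lifted (its centre more than 20 mm above where it lay) (height (world z) of any of block, disc above 0.092 m or height (world z) of stub above 0.095 m).
It fails at once if an offcut goes into the blue bin ((x of block in the frame of keep_bin between -0.138 and 0.138 m and y of block in the frame of keep_bin between -0.053 and 0.053 m and z of block in the frame of keep_bin below 0.056 m) or (x of disc in the frame of keep_bin between -0.138 and 0.138 m and y of disc in the frame of keep_bin between -0.053 and 0.053 m and z of disc in the frame of keep_bin below 0.056 m) or (x of stub in the frame of keep_bin between -0.138 and 0.138 m and y of stub in the frame of keep_bin between -0.053 and 0.053 m and z of stub in the frame of keep_bin below 0.056 m)).
It fails at once if the finished knob is shifted more than 15 mm or tipped (distance of knob from where it was at the start of the episode above 0.015 m or angle between knob's own z axis and vertical above 0.2 rad).
It fails at once if the bottle or the wax tin is shifted more than 20 mm or tipped (distance of any of bottle, wax from where it was at the start of the episode above 0.02 m or angle between any of bottle, wax's own z axis and vertical above 0.2 rad).
It also fails if it takes over 67 s, if anything falls off the work surface, if the arm or the gripper's body presses on something with over 40 N, if the wrist force passes 120 N, or if a joint passes its speed limit or range.

## Robot

A 6-joint arm with a two-finger parallel gripper is mounted at the origin on the work surface. World frame = base frame: x ahead of the robot, y to its left, z up, the work surface at z = 0. Lengths are in m, angles in rad, forces in N, time in s.
With the tool pointing down it reaches from about 0.275 to 0.725 m from the base axis. Payload 5.6 kg.
Tool frame: the origin (TCP) lies at the very end of the fingers, on their centre line; the grasp point (between the pads) lies env.grip_depth behind it (env.grip_depth is the distance from the TCP to the grasp point, in m); z points along the fingers, y is the line along which they close (so a half turn about z gives the same grasp; the last joint's range is limited). The gripper opens to 85 mm and grips with 20 to 120 N. Pads are 22 mm wide; open, the fingers measure 114 mm over their backs; the gripper's body (76 mm by 85 mm) begins 54 mm behind the grasp point. The pads swing forward as they close: fully open they stand 13 mm farther back than shut.
Start: joints at [1.592, 0.255, 0.108, 0, -1.424, -0.285], TCP at [0.143, 0.531, 0.231] pointing down, gripper open.
Joint ranges: [-2.95, 2.95], [-1.21, 1.97], [-1.09, 1.5], [-2.87, 1.71], [-2.94, -0.07], [-3.05, 3.05]. Speed limits (rad/s): [2.57, 2.57, 3.14, 3.14, 3.14, 3.14].

## Interface

Orientations are given as a rotation vector (axis times angle).
In Python, from plant import env, claw, solver, sensors, viewer, models gives the robot as it stands. The module is installed in compiled form; this text tells all that it offers. Calls block until the motion is done:
- env.movep(position, orientation): joint-space move of the TCP to a pose.
- env.move_straight(position, rotation=None, v=0.15): straight line of the TCP; rotation=None keeps the orientation; v is the mean speed in m/s.
- env.movej(angles): joint-space move.
- claw.gripper_to(opening): opening from 0.0 (shut) to 1.0 (fully open); the grip force is fixed at half the most; returns when the fingers have stopped.
- env.sleep(seconds).
- solver.solve_ik(position, orientation): joint angles nearest the present ones, or None.
- sensors.get_state(): the state.
- viewer.snapshot(name): name is "scene" or "top" or "wrist"; returns a dict with "pixels" (384x512x3 uint8, red, green, blue), "fx", "fy", "cx", "cy" (pixels), "R" (3x3) and "t" (3): a world point X has camera coordinates R X + t; the wrist camera has in their place "T_tool_cam" (4x4, takes a point from camera to tool coordinates, whose origin is the TCP and whose axes are the flange's). Camera axes: x right, y down, z forward; pixel columns grow to the right and rows downward; lengths in m; the calibration is good to about 2 mm. A picture is of the moment at which its call begins: read the wrist's pose just before it. There is no depth.
A pose or a line that the arm cannot do raises env.MotionError and nothing moves.
- env.job_done(): hands the job in; it is judged then, once.
Trained networks look in a picture, given as the dict that the camera call returned (one of the last four; its "shot" number tells which), for a name from the list of things; names that differ only in an ending like _2 or _b are one class to them, and where a whole thing is asked for, a point or a joint stands for the part that bears it (a point fixed in the world has none). Each returns a list of dicts, best first, with "score" (0 to 1); they miss things now and then, are a little off and sometimes report something else, mostly with a low value. They report only what shows in the picture. A call takes as long as a camera call.
- models.recognise(picture, thing): "bbox" ([left, top, width, height] in pixels, round what is visible of it).
- models.masks_of(picture, thing): "mask" (384x512 bool, what is visible of it) and "bbox" ([left, top, width, height] in pixels, round what is visible of it).
The state is a dict: "t": time; "joint_positions": joint angles; "dq": joint speeds; "joint_efforts": joint torques, N m; "eef_pos": TCP position; "tool_rot": TCP orientation; "contact_force": force on the tool from outside, world axes, zero at the start; "moment": the same for the moment, N m; "gripper_width": opening from 0.0 (shut) to 1.0 (fully open); "gripper_force": force on a finger pad.
Only numpy, scipy, OpenCV 4.12 (cv2) and the standard library are available. Lean on these libraries where they do the work, as an engineer would, in place of code of your own. Each camera call takes 0.05 s, during which the arm holds its last target. There are 200 camera calls.

## Working session

There is one attempt and no reset: what is moved stays moved. The work goes in short steps, each a Python script; the robot and the scene stay as the last script left them, time stands still between calls to the robot, and variables do not carry over. Pictures are saved under pics/ and viewed, at most 10 in all, crops included, and the job is handed in when it is done.

```bash
mkdir -p pics; cat > h.py <<'E'
import numpy as np, cv2
from plant import env, claw, solver, sensors, viewer, models
def ray(p,u,v,z):
    R=np.array(p["R"]);t=np.array(p["t"]);C=-R.T@t
    d=R.T@np.array([(u-p["cx"])/p["fx"],(v-p["cy"])/p["fy"],1]);return C+d*(z-C[2])/d[2]
def proj(p,X):
    c=np.array(p["R"])@np.array(X)+np.array(p["t"]);return p["fx"]*c[0]/c[2]+p["cx"],p["fy"]*c[1]/c[2]+p["cy"]
E
python3 - <<'E'
from h import *
for n in("top","scene"):
    p=viewer.snapshot(n); cv2.imwrite(f"pics/{n}0.png",p["pixels"][:,:,::-1])
    print(n,"C",-np.array(p["R"]).T@p["t"])
    for k,z in dict(stand=.06,scrap_bin=.056,keep_bin=.056,block=.084,disc=.084,stub=.09,knob=.1,bottle=.14,wax=.038).items():
        for m in models.masks_of(p,k)[:2]:
            v,u=np.nonzero(m["mask"])
            r=cv2.minAreaRect(np.c_[u,v].astype(np.float32))
            print(k,round(m["score"],2),m["bbox"],np.round(r[0],1),np.round(r[1],1),round(r[2],1),ray(p,u.mean(),v.mean(),z).round(3))
print(env.grip_depth,sensors.get_state()["t"],sensors.get_state()["tool_rot"])
E
```

```text
top C [0.46979235 0.03930447 0.92980327]
stand 0.65 [231.3, 129.1, 99.5, 121.4] [278.9 188.5] [117.   92.5] 84.9 [ 0.567 -0.007  0.06 ]
scrap_bin 0.95 [184.9, 137.4, 54.1, 115.8] [210.6 194.6] [115.6  46.5] 86.1 [0.552 0.158 0.056]
keep_bin 0.95 [320.2, 124.6, 55.6, 117.8] [347.2 183.5] [115.8  46.5] 83.7 [ 0.58  -0.173  0.056]
block 0.52 [284.4, 194.8, 10.7, 10.8] [290. 200.] [14. 12.] 90.0 [ 0.538 -0.032  0.084]
disc 0.56 [279.1, 217.2, 11.6, 12.4] [286.  224.5] [13. 14.] 90.0 [ 0.481 -0.023  0.084]
stub 0.5 [276.5, 138.5, 6.7, 15.2] [279.9 147.2] [13.  11.7] 71.6 [ 0.662 -0.008  0.09 ]
knob 0.75 [269.1, 168.2, 16.0, 16.4] [279.  173.5] [17. 14.] 90.0 [ 0.598 -0.006  0.1  ]
bottle 0.78 [393.8, 174.2, 38.4, 31.3] [412.4 189.8] [26.  42.6] 80.5 [ 0.556 -0.291  0.14 ]
wax 0.82 [133.1, 193.3, 31.7, 23.2] [151. 206.] [26. 30.] 90.0 [0.524 0.309 0.038]
wax 0.58 [227.0, 129.6, 104.7, 122.2] [278.5 188.6] [119.1  94. ] 83.9 [ 0.568 -0.007  0.038]
scene C [ 1.4516452  -0.18165769  0.77812883]
stand 0.91 [184.5, 164.9, 107.7, 80.9] [238.6 200.1] [85.7 84.7] 70.7 [ 0.606 -0.01   0.06 ]
scrap_
[... 171 characters left out ...]
 0.056]
keep_bin 0.68 [149.0, 175.4, 62.2, 87.8] [178.7 219.3] [82.5 45.4] 76.0 [ 0.631 -0.172  0.056]
disc 0.49 [217.1, 168.1, 10.4, 13.6] [221.5 174.5] [11. 11.] 90.0 [ 0.493 -0.027  0.084]
stub 0.57 [234.6, 204.0, 10.1, 17.8] [240.6 213.2] [14.3 12.5] 63.4 [ 0.679 -0.013  0.09 ]
knob 0.66 [147.4, 177.1, 64.3, 87.8] [178.6 219.1] [82.9 45.4] 76.0 [ 0.681 -0.172  0.1  ]
knob 0.65 [229.6, 183.2, 15.4, 25.0] [235.5 195.5] [21. 13.] 90.0 [ 0.616 -0.012  0.1  ]
bottle 0.77 [104.1, 185.6, 30.0, 51.6] [115.6 210.6] [50.9 23.5] 75.1 [ 0.662 -0.311  0.14 ]
wax 0.7 [321.9, 169.9, 17.9, 23.2] [331.  181.5] [21. 22.] 90.0 [0.546 0.302 0.038]
0.0187 1.0 [ 3.11426770e+00 -4.13118055e-01  2.89791105e-05]
```

View pics/top0.png

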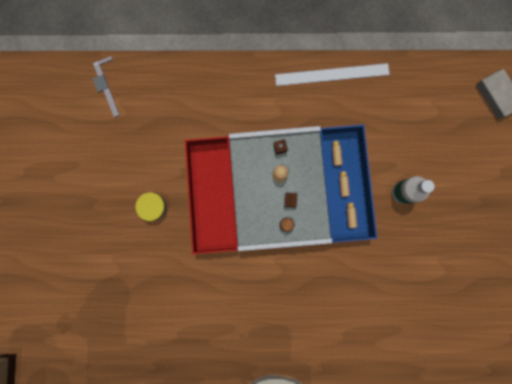

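View pics/scene0.png

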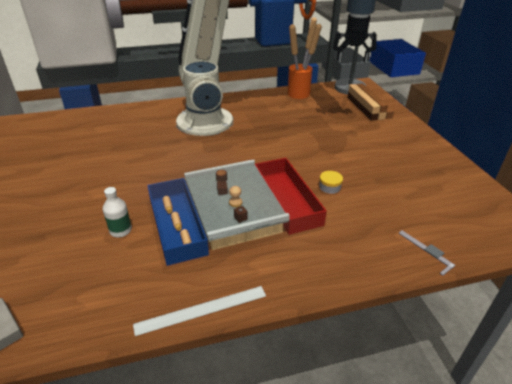

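The top view shows the red bin on the +y side at (210,195) and the blue bin at (347,184). The lanes from near to far hold the disc (287,224), block (290,200), knob (280,173) and stub (280,147). These agree with the given lanes to a few mm. I'll take one closer look with the wrist camera to refine them.

```bash
cat >> h.py <<'E'
def rv(ang): # tool down, tool x at angle ang
    return np.pi*np.array([np.cos(ang/2),np.sin(ang/2),0])
def wcam(p,st):
    T=np.eye(4);T[:3,:3]=cv2.Rodrigues(np.array(st["tool_rot"]))[0];T[:3,3]=st["eef_pos"]
    T=T@np.array(p["T_tool_cam"]);p=dict(p);p["R"]=T[:3,:3].T;p["t"]=-T[:3,:3].T@T[:3,3];return p
E
python3 - <<'E'
from h import *
yaw=.084
for a in (yaw+np.pi/2,yaw-np.pi/2):
    print(a,[solver.solve_ik([*xy,z],rv(a)) for xy in((.66,-.08),(.48,.12),(.65,.12),(.5,-.02)) for z in (.068,)], solver.solve_ik([.5,-.02,.36],rv(a)))
a=min((yaw+np.pi/2,yaw-np.pi/2),key=lambda a:abs((lambda q:9 if q is None else q[5])(solver.solve_ik([.5,-.02,.36],rv(a)))))
print("use",a)
env.movep([.53,-.02,.36],rv(a)); claw.gripper_to(.18)
st=sensors.get_state(); p0=viewer.snapshot("wrist"); p=wcam(p0,st)
cv2.imwrite("pics/w0.png",p0["pixels"][:,:,::-1])
print("C",-p["R"].T@p["t"],st["eef_pos"],st["t"],st["gripper_width"])
for k,z in dict(stand=.06,scrap_bin=.056,keep_bin=.056,block=.08,disc=.08,stub=.085,knob=.09).items():
    for m in models.masks_of(p0,k)[:2]:
        v,u=np.nonzero(m["mask"]);r=cv2.minAreaRect(np.c_[u,v].astype(np.float32))
        print(k,round(m["score"],2),np.round(m["bbox"]),np.round(r[1],1),round(r[2],1),ray(p,*r[0],z).round(4))
E
```

```text
1.6547963267948966 [None, array([ 0.56234184,  0.26343907, -0.32010844,  0.        , -0.98724882,
        2.66325081]), array([ 0.41832917,  0.55699287,  0.14608716,  0.        , -1.15989061,
        2.80726348]), array([ 0.27369301,  0.27342411, -0.3060063 ,  0.        , -0.99136592,
        2.95189964])] [ 0.27369301  0.15346894  0.30201848  0.         -1.71934587  2.95189964]
-1.4867963267948965 [array([ 0.11375588,  0.56404666,  0.15844896,  0.        , -1.16519863,
       -0.02975588]), array([ 0.56234184,  0.26343907, -0.32010844,  0.        , -0.98724882,
       -0.47834184]), array([ 0.41832917,  0.55699287,  0.14608716,  0.        , -1.15989061,
       -0.33432917]), array([ 0.27369301,  0.27342411, -0.3060063 ,  0.        , -0.99136592,
       -0.18969301])] [ 0.27369301  0.15346894  0.30201848  0.         -1.71934587 -0.18969301]
use -1.4867963267948965
C [ 0.53745373 -0.10267114  0.50115997] [ 0.53000423 -0.01999981  0.36000893] 4.1 0.18345095046602952
stand 0.58 [123.  74. 204. 149.] [145. 202.] 89.7 [ 0.5746 -0.014   0.06  ]
scrap_bin 0.82 [150. 222. 164.  53.] [ 56.1 163.1] 89.5 [0.5569 0.1561 0.056 ]
scrap_bin 0.52 [119.   1. 209.  78.] [210.  78.] 0.0 [ 0.5861 -0.165   0.056 ]
keep_bin 0.75 [116.   1. 211.  81.] [209.  78.] 0.0 [ 0.5868 -0.165   0.056 ]
keep_bin 0.66 [149. 140.  20.  22.] [22.1 24.7] 76.0 [ 0.6744 -0.0042  0.056 ]
block 0.83 [236. 128.  26.  26.] [24.3 21. ] 9.5 [ 0.5397 -0.0338  0.08  ]
disc 0.84 [276. 137.  23.  28.] [24.6 22.4] 63.4 [ 0.4829 -0.0249  0.08  ]
stub 0.94 [150. 139.  23.  25.] [20.9 25. ] 71.6 [ 0.6648 -0.0104  0.085 ]
stub 0.3 [194. 140.  28.  28.] [24.  29.7] 45.0 [ 0.6022 -0.0086  0.085 ]
knob 0.63 [192. 141.  27.  27.] [24.  29.7] 45.0 [ 0.6015 -0.0097  0.09  ]
```

View pics/w0.png

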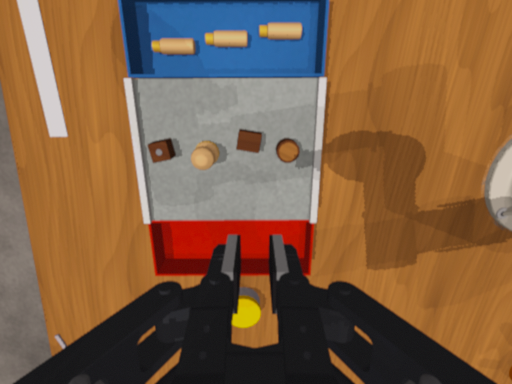

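The wrist view confirms the order, from left to right: stub (161,150), knob (204,154), block (249,141), disc (288,150). Positions agree within 3 mm and the stand edges are square to the tool. I'll sweep the disc first.

```bash
cat >> h.py <<'E'
yaw=.084; A=yaw-np.pi/2; c0=np.array([.567,-.0075]); ex=np.array([np.cos(yaw),np.sin(yaw)]); ey=np.array([-ex[1],ex[0]])
def sweep(xy,dx=0):
    r=np.array(xy)-c0; x,y=r@ex+dx,r@ey; print("stand xy",x,y)
    P=lambda y,z:[*(c0+x*ex+y*ey),z]
    env.movep(P(y-.048,.19),rv(A))
    env.move_straight(P(y-.048,.067),v=.12)
    print("down",np.round(sensors.get_state()["contact_force"],1))
    env.move_straight(P(.116,.067),v=.07)
    print("pushed",np.round(sensors.get_state()["contact_force"],1))
    env.move_straight(P(.10,.19),v=.15)
    print(sensors.get_state()["t"])
E
python3 - <<'E'
from h import *
sweep((.4805,-.024))
p=viewer.snapshot("top"); cv2.imwrite("pics/top1.png",cv2.resize(p["pixels"][100:280,120:440,::-1],None,fx=2,fy=2))
for k,z in dict(block=.084,disc=.03,stub=.09,knob=.1).items():
    for m in models.recognise(p,k)[:1]:
        l,t,w,h=m["bbox"]; print(k,round(m["score"],2),ray(p,l+w/2,t+h/2,z).round(3))
E
```

```text
stand xy -0.08757937803788154 -0.009184364022501758
down [0.1 0.1 0.2]
pushed [-1.  -0.6  0.2]
10.0333
block 0.47 [ 0.536 -0.031  0.084]
stub 0.54 [ 0.536 -0.031  0.09 ]
knob 0.57 [ 0.594 -0.003  0.1  ]
```

View pics/top1.png

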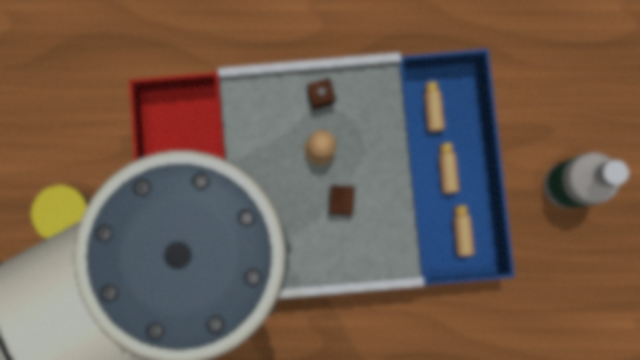

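The disc has left the stand's top, and the other pieces are where they were. Next are the block and the stub, then a look from a clear pose.

```bash
python3 - <<'E'
from h import *
sweep((.538,-.0325))
sweep((.663,-.009))
env.movep([.45,-.15,.33],rv(A))
p=viewer.snapshot("scene"); cv2.imwrite("pics/s2.png",cv2.resize(p["pixels"][130:290,80:400,::-1],None,fx=2,fy=2))
p=viewer.snapshot("top"); cv2.imwrite("pics/top2.png",cv2.resize(p["pixels"][100:280,120:440,::-1],None,fx=2,fy=2))
for k,z in dict(block=.018,disc=.018,stub=.02,knob=.1,wax=.038,bottle=.14).items():
    for m in models.recognise(p,k)[:1]:
        l,t,w,h=m["bbox"]; print(k,round(m["score"],2),ray(p,l+w/2,t+h/2,z).round(3))
E
```

```text
stand xy -0.030995279416436716 -0.022478715574894614
down [ 0.6 -0.6  0.4]
pushed [-0.2 -0.3 -0.1]
16.0
stand xy 0.09553565922544253 -0.009549231192097747
down [-1.4  0.4  0.2]
pushed [-0.3  0.2 -0.3]
21.6083
stub 0.44 [0.649 0.135 0.02 ]
knob 0.49 [ 0.591 -0.006  0.1  ]
wax 0.78 [0.529 0.311 0.038]
bottle 0.73 [ 0.568 -0.303  0.14 ]
```

View pics/top2.png

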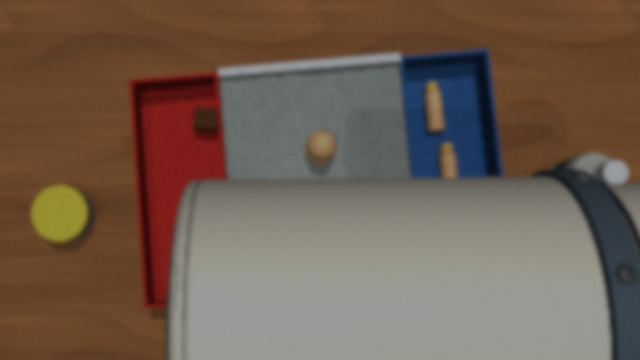

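View pics/s2.png

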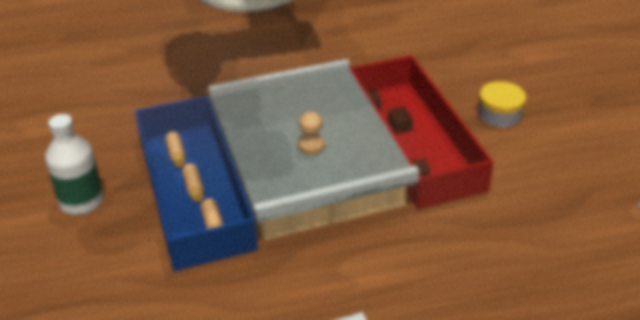

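The scene view shows three dark offcuts in the red bin at (375,98), (400,120) and (420,167), with the knob, bottle and tin standing. I'll move the arm clear for one last check from above that none is hung up on the rim.

```bash
python3 - <<'E'
from h import *
env.movep([.35,-.33,.33],rv(A-.8)); env.sleep(.3)
p=viewer.snapshot("top"); cv2.imwrite("pics/top3.png",cv2.resize(p["pixels"][120:265,120:320,::-1],None,fx=4,fy=4))
E
```

```text
(no output)
```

View pics/top3.png

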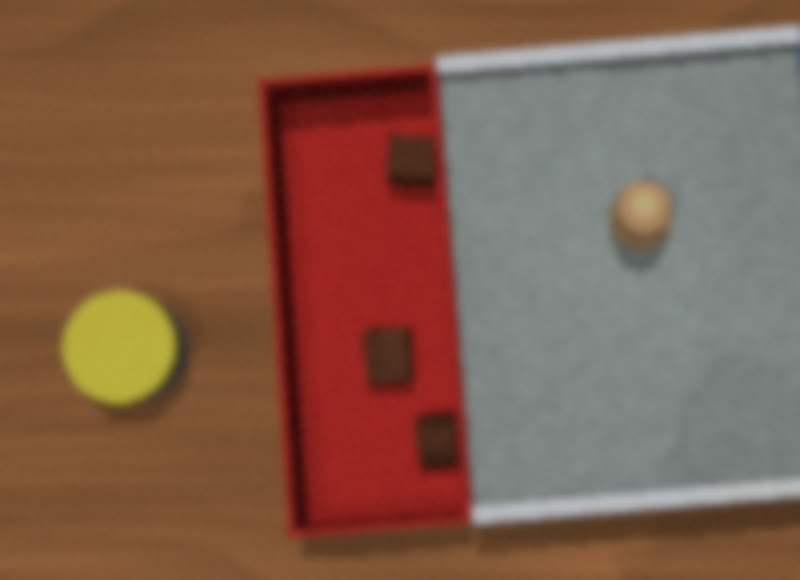

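All three lie on the red bin's floor, at (411,160), (389,356) and (437,440), and the knob stands in place at (642,212).

```bash
python3 -c "
from h import *
print(env.job_done())"
```

```text
the job is handed in; nothing more can be done
None
```

The job is handed in: all three offcuts were swept into the red bin, and the knob, bottle and wax tin were still standing in place in the last pictures; the hand-in returned no verdict.

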